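Hold a spring clip gaping over a sample card

TASK

The canister blocks the sample card: lift it away and set it down upright near the middle of the orange trivet. Then pick up the blue spring clip by its two handles, squeeze it wide open, and bring it down over the red-marked middle of the card's top edge, so that the edge sits well inside the gaping jaws with a jaw on each side, nothing touching the card. Finish still holding it there, squeezed open, so that a colleague can slip a ticket in; leave the tape gun, clamp and glue jar alone.

Things in the scene. Friction and masses are not known exactly. Their poses are not given: they have to be found in the camera images.
- canister_mid (a point): Centre of the small lidded steel canister, upright, half-way up its 80 mm (40 mm above its underside). Body 52 mm across, lid rim 54 mm across from 69 to 79 mm above its underside, black knob 16 mm across above that, up to 94 mm. About 0.22 kg; the lid does not come off. It starts on the work surface on the robot's side of the card, about 16 mm off the card's face, in front of its middle (z axis up).
- canister: The same canister; origin at the centre of its underside, z up.
- trivet: Round orange silicone trivet, 140 mm across and 8 mm thick, fixed; origin at the centre of its underside.
- trivet_top (a point): Centre of the trivet's upper face, 8 mm above the work surface, z up.
- card_stand: Sample card upright in a black weighted base, fixed; origin at the centre of the underside. Base 30 x 100 mm and 18 mm high; the white rigid card is 4 mm thick (along x) and 84 mm wide (along y) and rises to 85 mm above the work surface. A 26 mm wide red patch on both faces marks the middle of its top edge.
- card_edge (a point): Middle of the card's top edge, 85 mm above the work surface: x is the card's normal (it faces the robot, roughly), y runs along the edge, z up.
- clip: Blue spring clip, 40 mm wide (its y), like a big clothes-peg, standing upright on its closed jaw tips on the bare surface, handles up; 0.07 kg. Origin midway between the tips. Steel barrel (hinge, 12 mm thick, axis along y) 42 mm above it; two levers, +x and -x, each with a jaw below (12 to 42 mm under the barrel axis; both jaws 24 mm thick when closed) and a flat handle above.
- clip_grip (a point): Centre between the clip's handles, 64 mm above the clip's origin; x is the squeezing direction, y the width, z up. Handles 40 mm wide lean out: outside width at the top edges 50 mm closed (tops 73 mm above the origin), 26 mm fully squeezed, then parallel (tops 80 mm). The squeeze takes 5 N to start, 7 to 12 N to reach the stop; 20 to 25 N holds firmly.
- clip_mouth (a point): Point midway between the jaw tips, 2 mm above the clip's origin, 62 mm below clip_grip, carried by the hub (x across the jaws, z up). With the jaws fully open it is level with the inner corners of the tips. When the clip is squeezed open while standing, it sinks about 2.5 mm.
- clip_left (a joint): Opening angle of each of the clip's levers (both move equally, sprung shut): 0 closed, 0.35 rad fully open at the stop. Fully open there are 29 mm between the jaw tips, narrowing evenly to nothing at the barrel axis, 40 mm above the tips.
- tape_gun: White plastic tape gun body, 145 mm long, 68 mm high, lying on the surface beyond the work; leave alone.
- chrome_clamp: Chrome U-shaped clamp lying flat, 100 x 75 mm, 14 mm high, beyond the work; leave alone.
- glue_jar: Glue jar, 48 mm across, 70 mm high, beyond the work; leave alone.
Things that resemble listed ones, but are neither listed nor needed, are in the scene too. What is shaped like the card_stand but green, purple or yellow is not meant.

How it is judged:
On the way, in this order (a step that is already met when the one before it is completed fails the run):
1. the canister is brought low over the trivet in the grip (contact force between canister and the fingers above 1 N and horizontal distance between canister_mid and trivet_top below 0.035 m and z of canister_mid in the frame of trivet_top below 0.065 m), for 0.05 s.
2. the canister stands released on the trivet (horizontal distance between canister_mid and trivet_top below 0.035 m and z of canister_mid in the frame of trivet_top between 0.034 and 0.046 m and angle between canister's own z axis and vertical below 0.1 rad and contact force between canister and the fingers below 0.05 N and linear speed of canister below 0.02 m/s), for 0.2 s.
3. the clip is squeezed open in the fingers and off the surface (value of joint clip_left above 0.26 rad and contact force between clip and the fingers above 2 N and height (world z) of clip_mouth above 0.03 m), for 0.2 s.
At the end, for the whole second after the job is handed in: Canister upright, released, within 35 mm of the trivet's centre. Clip held squeezed (0.26 rad or more, over 2 N), within 0.25 rad of upright and 0.3 of square; card edge 7 to 30 mm inside the jaws, within 16 mm of its middle, 9 mm of mid-gap; nothing touches the card or stand (all of step 2 and value of joint clip_left above 0.26 rad and contact force between clip and the fingers above 2 N and contact force between each of clip, the fingers, the arm and card_stand below 0.2 N and x of clip_mouth in the frame of card_edge between -0.009 and 0.009 m and y of clip_mouth in the frame of card_edge between -0.016 and 0.016 m and z of clip_mouth in the frame of card_edge between -0.03 and -0.007 m and angle between the x axis of clip_mouth and the x axis of card_edge, either way round below 0.3 rad and angle between clip's own z axis and vertical below 0.25 rad and linear speed of clip below 0.02 m/s); the arm keeps its last pose, push and grip.
It fails at once if the tape gun is disturbed (distance of tape_gun from where it was at the start of the episode above 0.02 m).
It fails at once if the chrome clamp is disturbed (distance of chrome_clamp from where it was at the start of the episode above 0.02 m).
It fails at once if the glue jar is disturbed (distance of glue_jar from where it was at the start of the episode above 0.02 m).
It fails at once if the card is struck hard (contact force between any of the arm, the fingers, clip, canister and card_stand above 15 N).
It fails at once if the canister is tipped over (angle between canister's own z axis and vertical above 0.8 rad).
It also fails if it takes over 58 s, if anything falls off the work surface, if the arm or the gripper's body presses on something with over 40 N, if the wrist force passes 120 N, or if a joint passes its speed limit or range.

ROBOT

A 6-joint arm with a two-finger parallel gripper is mounted at the origin on the work surface. World frame = base frame: x ahead of the robot, y to its left, z up, the work surface at z = 0. Lengths are in m, angles in rad, forces in N, time in s.
With the tool pointing down it reaches from about 0.4 to 0.825 m from the base axis. Payload 7 kg.
Tool frame: the origin (TCP) lies on the centre line of the jaws, within the pads' length; the fingertips stand 22 mm ahead of it and the grasp point (between the pads) lies 3 mm ahead of it; z points along the fingers, y is the direction in which the jaws open and shut (so a half turn about z gives the same grasp; the last joint's range is limited). The gripper opens to 88 mm and grips with 3 to 60 N. Pads are 19 mm wide; open, the fingers measure 130 mm over their backs; the gripper's body (78 mm by 193 mm) begins 47 mm behind the grasp point.
Start: joints at [1.441, 0.359, 0.012, 0, -1.224, -0.288], TCP at [0.274, 0.617, 0.249] pointing down, gripper open.
Joint ranges: [-3.07, 3.07], [-1.43, 2.12], [-1.02, 1.25], [-3.03, 1.67], [-3.05, -0], [-3.03, 3.03]. Speed limits (rad/s): [2.39, 2.39, 3.01, 3.14, 3.14, 3.14].

INTERFACE

Orientations are given as [roll, pitch, yaw] about the fixed x, y, z axes, in that order (R = Rz(yaw) Ry(pitch) Rx(roll)).
In Python, from station import arm gives the robot as it stands. The module is installed in compiled form; this text tells all that it offers.
- The arm moves only by the tool arm_command, never from a script. Its argument "motion" is a list of rows, each a list of 3 entries, a list of its own where there are three numbers: the shift along the tool's x, y, z in mm, then the turn, a rotation vector about the tool's x, y, z in degrees, then the opening, from 0 (shut) to 1 (fully open). In form: [[[tx, ty, tz], [wx, wy, wz], grip], ...]. A call has 1 to 20 rows; each row shifts and turns the commanded pose from where the row before left it, along the tool's axes as they then stand; what a row does not reach is not made up. A row lasts 1/12 s, in which the tool goes at most 41.7 mm and 7.16 degrees, less where a joint would pass 70% of its speed; a pose out of reach is approached as far as the arm can. A call is refused whole if a number of a shift passes 41.7 or a number of a turn 7.16, either way. A call with a gripper value outside its range is refused whole. The fingers move at their own pace and stop on an object; "newtons" is the grip in N (left out, the last holds). Time passes only in rows, so rows that do not move let the fingers close. It gives the time, the measured TCP pose, the force and the opening at its end, in the units of the state.
- arm.get_state(): the state, without advancing time (a new reading comes with each control period).
- arm.grab_frame(name): name is "scene" or "side" or "wrist"; returns the picture (384x512x3 uint8, red, green, blue); there is no depth.
- arm.camera_info(name): a dict with "fov_y" (degrees; the focal length in pixels is half the picture's height over the tangent of half this angle, whatever the lens; pixels are square), "cx", "cy" (the principal point, pixels), "view" (4x4, takes a point from world to camera coordinates); the wrist camera has in their place "tool_from_camera" (4x4, takes a point from camera to tool coordinates, whose origin is the TCP and whose axes are the flange's). Camera axes: x right, y down, z forward; pixel columns grow to the right and rows downward; lengths in m; the calibration is good to about 2 mm. A picture is of the moment at which its call begins: read the wrist's pose just before it. camera_info takes no time and is no camera call.
- arm.job_done(): hands the job in, once; it reports no verdict.
The state is a dict: "t": time; "q": joint angles; "qd": joint speeds; "joint_efforts": joint torques, N m; "eef_pos": TCP position; "ee_rot": TCP orientation; "force": force on the tool from outside, world axes, zero at the start; "moment": the same for the moment, N m; "width": finger opening in m.
Only numpy, scipy, OpenCV 4.12 (cv2) and the standard library are available. Lean on these libraries where they do the work, as an engineer would, in place of code of your own. Each camera call takes 0.05 s, during which the arm holds its last target. There are 200 camera calls.

## Working session

There is one attempt and no reset: what is moved stays moved. The work goes in short steps, Python scripts to look and compute and a tool call to move; the robot and the scene stay as the last step left them, time stands still between calls to the robot, and variables do not carry over. Pictures are saved under pics/ and viewed, on a budget of 10 in all, crops included, one or two more only if the job needs it, and the job is handed in when it is done.

Besides the shell and the picture viewer there is one more tool, called after "Call:" by a JSON object that holds its "op" and its "data", one argument or row to a line. arm_command: Moves the arm, as the interface text tells. Its arguments: {"type":"object","properties":{"motion":{"type":"array","items":{"type":"array"}},"newtons":{"type":"number"}},"required":["motion"]}

```bash
mkdir -p pics; python3 - <<'E'
from station import arm
import cv2,numpy as np
s=arm.get_state(); print(s)
for n in ("scene","side","wrist"):
    print(n,{k:np.round(np.array(v),4).tolist() for k,v in arm.camera_info(n).items() if not isinstance(v,str)})
    im=arm.grab_frame(n); cv2.imwrite(f"pics/{n}0.png",cv2.cvtColor(im,cv2.COLOR_RGB2BGR))
a=[cv2.imread(f"pics/{n}0.png") for n in ("scene","side")]
cv2.imwrite("pics/s0b.png",cv2.resize(a[0],(800,600),interpolation=cv2.INTER_CUBIC))
cv2.imwrite("pics/d0b.png",cv2.resize(a[1],(800,600),interpolation=cv2.INTER_CUBIC))
E
```

```text
{'t': 0.0, 'q': array([ 1.44107687e+00,  3.59390874e-01,  1.10355351e-02, -3.43934026e-04,
       -1.22410912e+00, -2.88104385e-01]), 'qd': array([-9.75152808e-04, -3.44996245e-05,  1.21211368e-03, -9.79202813e-05,
       -7.31719537e-04, -5.19823563e-04]), 'joint_efforts': array([-6.58156641e-04, -5.82721889e+01,  2.93062556e+01,  6.99729234e+00,
        6.75067960e-03, -1.48849299e-04]), 'eef_pos': array([0.27373178, 0.6164936 , 0.24761106]), 'ee_rot': array([ 3.13990140e+00, -1.64028664e-04, -4.17940836e-01]), 'force': array([-0.23561023,  0.05662109, -0.19889533]), 'moment': array([-0.01773072,  0.00462036,  0.01125847]), 'width': 0.08783057332543218}
scene {'fov_y': 52.2084, 'cx': 257.3485, 'cy': 193.4767, 'view': [[-0.8801, 0.4746, 0.0101, 0.4882], [0.3749, 0.708, -0.5985, -0.1701], [-0.2912, -0.523, -0.801, 1.1805], [0.0, 0.0, 0.0, 1.0]]}
side {'fov_y': 42.444, 'cx': 255.7928, 'cy': 187.6671, 'view': [[-0.9981, -0.0608, 0.0072, 0.5603], [-0.0454, 0.6563, -0.7531, 0.0834], [0.041, -0.752, -0.6578, 1.1032], [0.0, 0.0, 0.0, 1.0]]}
wrist {'fov_y': 58.9036, 'cx': 255.5158, 'cy': 194.371, 'tool_from_camera': [[-0.0004, -0.9598, -0.2808, 0.075], [1.0, -0.0003, -0.0005, 0.0002], [0.0004, -0.2808, 0.9598, -0.1375], [0.0, 0.0, 0.0, 1.0]]}
```

View pics/s0b.png

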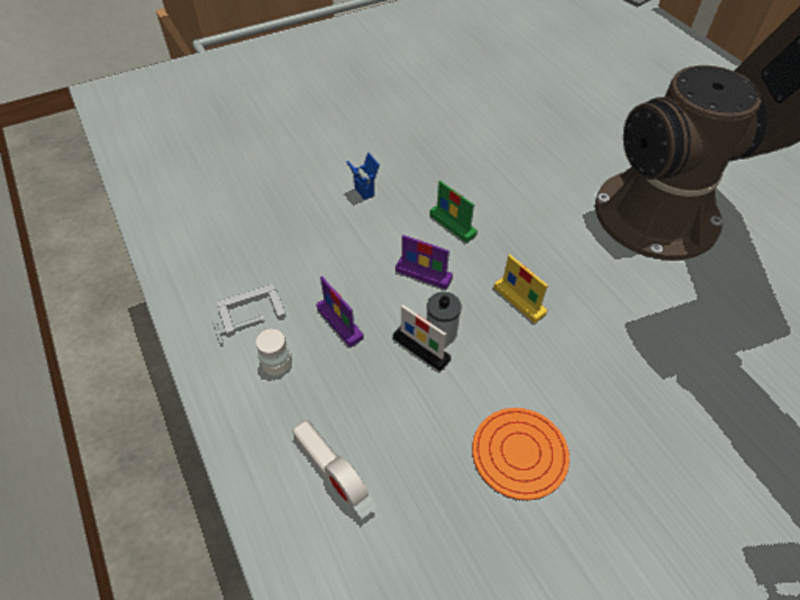

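View pics/d0b.png

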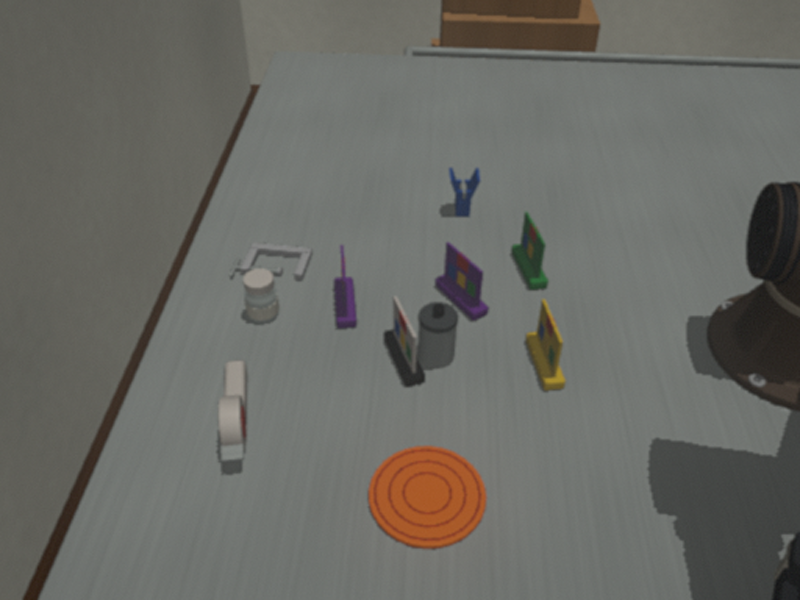

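Seen: scene view (800x600 scaling) has one canister (443,318), one trivet (521,453) and one clip (364,176). The stand candidates are white/black (422,338), purple (424,262), purple (340,312), green (454,211) and yellow (521,289). I choose the white card on the black base and check it in one close crop composite.

```bash
python3 - <<'E'
import cv2,numpy as np
a=cv2.imread("pics/scene0.png");b=cv2.imread("pics/side0.png")
def c(im,x,y): # 80x60 native -> x5, lab origin x,y
    t=cv2.resize(im[y:y+60,x:x+80],(400,300),interpolation=cv2.INTER_CUBIC)
    for i in range(0,80,10):cv2.line(t,(i*5,0),(i*5,4 if i%20 else 9),(0,0,255),1)
    for i in range(0,60,10):cv2.line(t,(0,i*5),(4 if i%20 else 9,i*5),(0,0,255),1)
    return t
cv2.imwrite("pics/c1.png",np.vstack([np.hstack([c(a,240,182),c(b,238,188)]),np.hstack([c(a,195,85),c(b,258,95)])]))
E
```

```text
(no output)
```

View pics/c1.png

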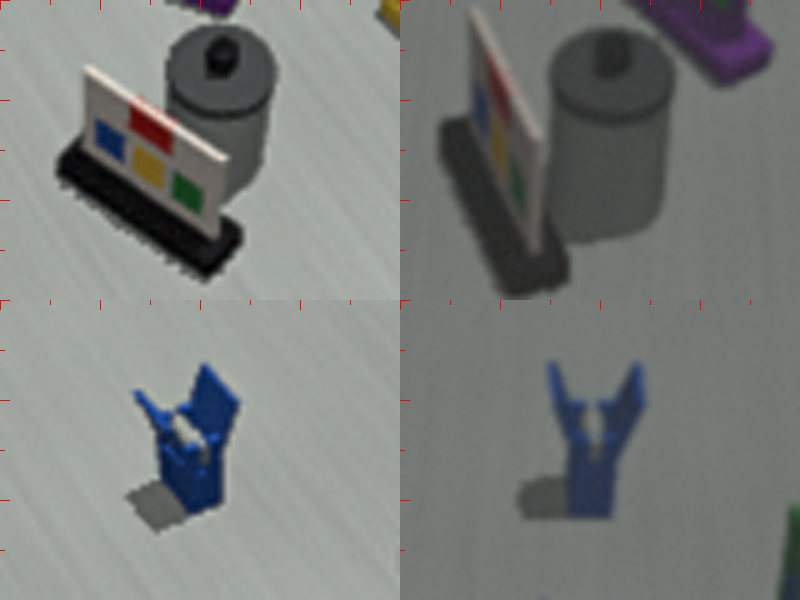

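```bash
cat > h.py <<'E'
from station import arm
import numpy as np
def cam(n):
    i=arm.camera_info(n);V=np.array(i["view"]);return V,192/np.tan(np.radians(i["fov_y"]/2)),i["cx"],i["cy"]
def plane(n,p,z):
    V,f,cx,cy=cam(n);R=V[:3,:3];o=-R.T@V[:3,3];d=R.T@np.array([(p[0]-cx)/f,(p[1]-cy)/f,1.])
    return o+d*(z-o[2])/d[2]
def proj(n,X):
    V,f,cx,cy=cam(n);c=V[:3,:3]@np.asarray(X)+V[:3,3];return np.array([cx+f*c[0]/c[2],cy+f*c[1]/c[2]])
E
python3 - <<'E'
from h import *
for n in("scene","side"):
    V=cam(n)[0];print(n,"pos",np.round(-V[:3,:3].T@V[:3,3],3))
A=lambda x,y:(240+x/5,182+y/5)
B=lambda x,y:(238+x/5,188+y/5)
C=lambda x,y:(195+x/5,85+y/5)
D=lambda x,y:(258+x/5,95+y/5)
T=[("card0","scene",A(86,67),.085),("card1","scene",A(227,158),.085),("card0","side",B(72,8),.085),("card1","side",B(141,137),.085),
("redL","scene",A(133,99),.085),("redR","scene",A(174,124),.085),
("lid","scene",A(221,65),.079),("lid","side",B(212,64),.079),
("triv","scene",(521/1.5625,453/1.5625),.008),("triv","side",(428/1.5625,494/1.5625),.008),
("clipbot a","scene",C(190,214),0),("clipbot b","scene",C(222,202),0),("bot c","side",D(169,218),0),("bot d","side",D(213,218),0),
("hR0","scene",C(205,64),.073),("hR1","scene",C(239,103),.073),("hL0","scene",C(135,91),.073),
("hL","side",D(148,64),.073),("hR","side",D(236,64),.073),("hR","side",D(245,66),.073)]
for t in T: print(t[0],t[1],np.round(plane(*t[1:])*1000,1)[:2])
E
```

```text
scene pos [0.837 0.506 0.839]
side pos [0.518 0.809 0.785]
card0 scene [566.2  18.8]
card1 scene [533.4  95.5]
card0 side [568.3  16.1]
card1 side [535.3  92.9]
redL scene [555.5  45.8]
redR scene [545.5  67.3]
lid scene [505.8  44.4]
lid side [507.5  40.8]
triv scene [512.5 280.8]
triv side [511.1 277.8]
clipbot a scene [ 479.2 -296.7]
clipbot b scene [ 457.1 -297. ]
bot c side [ 481.2 -297.4]
bot d side [ 457.3 -299.1]
hR0 scene [ 446.  -337.2]
hR1 scene [ 443.9 -296.7]
hL0 scene [ 493.3 -334.6]
hL side [ 496.8 -335.8]
hR side [ 449.5 -339.3]
hR side [ 444.7 -337.6]
```

Call:
{"op": "arm_command", "data": {
  "motion": [
    [[0, 0, 0], [0, 0, -6.75], 1],
    [[0, 0, 0], [0, 0, -6.75], 1],
    [[0, 0, 0], [0, 0, -6.75], 1],
    [[0, 0, 0], [0, 0, -6.75], 1],
    [[0, 0, 0], [0, 0, -6.75], 1],
    [[0, 0, 0], [0, 0, -6.75], 1],
    [[0, 0, 0], [0, 0, -6.75], 1]
  ]
}}

```text
t: 0.73
eef_pos: [0.2738, 0.6167, 0.2481]
ee_rot: [3.141, 0.001, 0.413]
force: [0.6, -0.1, 0.6]
width: 0.0875
```

Call:
{"op": "arm_command", "data": {
  "motion": [
    [[-0.8, 38.6, 0], [0, 0, 0], 1],
    [[-0.8, 38.6, 0], [0, 0, 0], 1],
    [[-0.8, 38.6, 0], [0, 0, 0], 1],
    [[-0.8, 38.6, 0], [0, 0, 0], 1],
    [[-0.8, 38.6, 0], [0, 0, 0], 1],
    [[-0.8, 38.6, 0], [0, 0, 0], 1],
    [[-0.8, 38.6, 0], [0, 0, 0], 1],
    [[-0.8, 38.6, 0], [0, 0, 0], 1],
    [[-0.8, 38.6, 0], [0, 0, 0], 1],
    [[-0.8, 38.6, 0], [0, 0, 0], 1],
    [[-0.8, 38.6, 0], [0, 0, 0], 1],
    [[-0.8, 38.6, 0], [0, 0, 0], 1],
    [[-0.8, 38.6, 0], [0, 0, 0], 1],
    [[-0.8, 38.6, 0], [0, 0, 0], 1],
    [[-0.8, 38.6, 0], [0, 0, 0], 1],
    [[-0.8, 38.6, 0], [0, 0, 0], 1],
    [[0, 0, 0], [0, 0, 0], 1],
    [[0, 0, 0], [0, 0, 0], 1],
    [[0, 0, 0], [0, 0, 0], 1]
  ]
}}

```text
t: 2.32
eef_pos: [0.5064, 0.0443, 0.2483]
ee_rot: [-3.141, 0.001, 0.405]
force: [0.1, 0.1, 0.5]
width: 0.0875
```

```bash
cat >> h.py <<'E'
from scipy.spatial.transform import Rotation as Ro
import cv2
def wcam(s):
    i=arm.camera_info("wrist");T=np.eye(4);T[:3,:3]=Ro.from_euler("xyz",s["ee_rot"]).as_matrix();T[:3,3]=s["eef_pos"]
    return T@np.array(i["tool_from_camera"]),192/np.tan(np.radians(i["fov_y"]/2)),i["cx"],i["cy"]
def wplane(s,p,z):
    W,f,cx,cy=wcam(s);d=W[:3,:3]@np.array([(p[0]-cx)/f,(p[1]-cy)/f,1.]);o=W[:3,3];return o+d*(z-o[2])/d[2]
def wproj(s,X):
    W,f,cx,cy=wcam(s);c=W[:3,:3].T@(np.asarray(X)-W[:3,3]);return np.array([cx+f*c[0]/c[2],cy+f*c[1]/c[2]])
def snap(n,name,k=1.5625):
    im=cv2.cvtColor(arm.grab_frame(n),cv2.COLOR_RGB2BGR);cv2.imwrite(f"pics/{name}_raw.png",im)
    cv2.imwrite(f"pics/{name}.png",cv2.resize(im,None,fx=k,fy=k,interpolation=cv2.INTER_CUBIC))
def todelta(s,X,yaw):
    "tool-axes shift mm to X, and tool-z turn deg to yaw(deg), at present orientation"
    R=Ro.from_euler("xyz",s["ee_rot"]).as_matrix();return R.T@(np.asarray(X)-s["eef_pos"])*1000
E
python3 - <<'E'
from h import *
import json
s=arm.get_state();print(s["t"],s["eef_pos"],np.degrees(s["ee_rot"]),s["q"],s["force"])
json.dump({k:np.array(v).tolist() for k,v in s.items()},open("w1.json","w"))
snap("wrist","w1")
E
```

```text
2.3167 [0.50636822 0.04433762 0.24828735] [-1.79989457e+02  2.87682635e-02  2.32289255e+01] [ 4.74086062e-01  8.30064334e-02 -3.48648812e-01 -2.39989552e-04
 -1.13962939e+00  1.50223180e+00] [0.08684184 0.06900136 0.51763653]
```

View pics/w1.png

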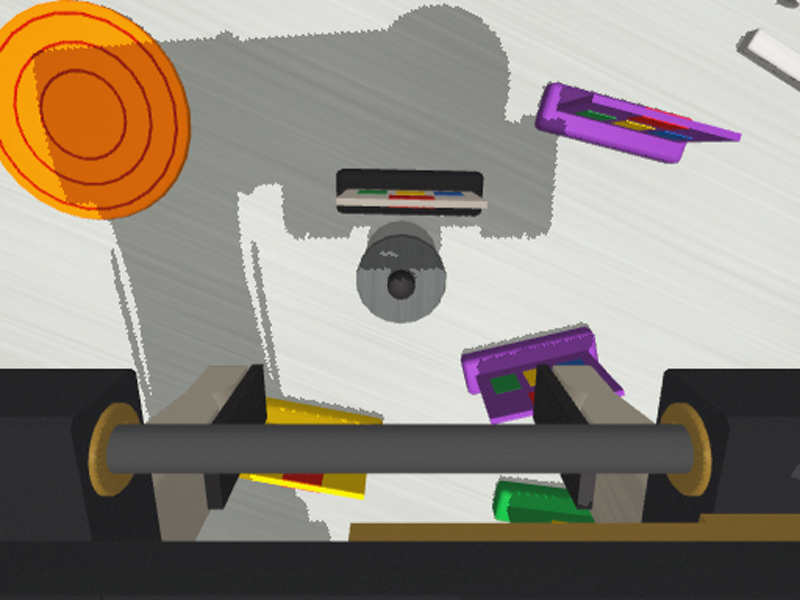

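The wrist view shows the canister lid centre at (401,280), the card's top edge from (337,204) to (487,204) and the trivet at (83,114). The purple stand's base runs (462,355)-(592,328) and its top edge (491,422)-(623,394), near where the right finger will come down.

```bash
python3 - <<'E'
from h import *
import json
s=json.load(open("w1.json"));k=1.5625
for n,p,z in [("lid",(401,279.5),.079),("knob",(401,285),.094),("cardL",(337,202),.085),("cardR",(487,206),.085),("red L",(389,197),.085),("redR",(435,197),.085),("triv",(83,114),.008),
 ("pbase",(462,355),.018),("pbase",(592,325),.018),("ptop",(491,422),.085),("ptop",(623,394),.085),("pbase mid",(470,392),0.018),("ytop",(240,475),.085),("ytop",(363,496),.085)]:
    X=wplane(s,np.array(p)/k,z);print(n,np.round(X*1000,1)[:2],np.round(todelta(s,X,0),1)[:2])
E
```

```text
lid [506.9  44.1] [0.5 0.4]
knob [507.3  44.4] [0.9 0.4]
cardL [535.   95.2] [ 46.5 -35.4]
cardR [566.   17.2] [44.2 48.5]
red L [549.   69.5] [49.2 -6.3]
redR [559.1  46. ] [49.2 19.3]
triv [511.9 278.2] [  97.4 -212.7]
pbase [458.1 -26.3] [-72.1  46. ]
pbase [ 516.8 -103.6] [-48.6 140.1]
ptop [445.6 -44. ] [-90.6  57.2]
ptop [ 495.3 -110.9] [-71.3 138.3]
pbase mid [433.3 -44.7] [-102.2   53. ]
ytop [346.5  89.4] [-129.  -104.4]
ytop [363.3   9.8] [-145.   -24.6]
```

Call:
{"op": "arm_command", "data": {
  "motion": [
    [[0.7, 0.4, 30], [0, 0, 0], 1],
    [[0, 0, 30], [0, 0, 0], 1],
    [[0, 0, 30], [0, 0, 0], 1],
    [[0, 0, 30], [0, 0, 0], 1],
    [[0, 0, 25], [0, 0, 0], 1],
    [[0, 0, 15], [0, 0, 0], 1],
    [[0, 0, 10], [0, 0, 0], 1],
    [[0, 0, 5], [0, 0, 0], 1],
    [[0, 0, 0], [0, 0, 0], 1],
    [[0, 0, 0], [0, 0, 0], 1],
    [[0, 0, 0], [0, 0, 0], 1]
  ]
}}

```text
t: 3.28
eef_pos: [0.5081, 0.0452, 0.0747]
ee_rot: [3.142, -0.002, 0.408]
force: [-0.7, 0.1, 0.3]
width: 0.0877
```

Call:
{"op": "arm_command", "data": {
  "motion": [
    [[0, 0, 0], [0, 0, 0], 0],
    [[0, 0, 0], [0, 0, 0], 0],
    [[0, 0, 0], [0, 0, 0], 0],
    [[0, 0, 0], [0, 0, 0], 0],
    [[0, 0, 0], [0, 0, 0], 0],
    [[0, 0, 0], [0, 0, 0], 0],
    [[0, 0, 0], [0, 0, 0], 0],
    [[0, 0, 0], [0, 0, 0], 0],
    [[0, 0, 0], [0, 0, 0], 0],
    [[0, 0, 0], [0, 0, 0], 0]
  ],
  "newtons": 25
}}

```text
t: 4.12
eef_pos: [0.5075, 0.0445, 0.0737]
ee_rot: [3.141, -0.0, 0.407]
force: [0.5, -1.3, 2.2]
width: 0.0536
```

Call:
{"op": "arm_command", "data": {
  "motion": [
    [[0, 0, -5], [0, 0, 0], 0],
    [[0, 0, -10], [0, 0, 0], 0],
    [[0, 0, -15], [0, 0, 0], 0],
    [[0, 0, -20], [0, 0, 0], 0],
    [[0, 0, -20], [0, 0, 0], 0],
    [[0, 0, -20], [0, 0, 0], 0],
    [[0, 0, -15], [0, 0, 0], 0],
    [[0, 0, -10], [0, 0, 0], 0],
    [[0, 0, -5], [0, 0, 0], 0],
    [[0, 0, 0], [0, 0, 0], 0],
    [[0, 0, 0], [0, 0, 0], 0]
  ]
}}

```text
t: 5.03
eef_pos: [0.5069, 0.0445, 0.1931]
ee_rot: [-3.141, 0.001, 0.407]
force: [-0.1, 0.1, -1.6]
width: 0.0533
```

Call:
{"op": "arm_command", "data": {
  "motion": [
    [[4.4, -9.5, 0], [0, 0, 0], 0],
    [[8.8, -19.4, 0], [0, 0, 0], 0],
    [[8.8, -19.4, 0], [0, 0, 0], 0],
    [[8.8, -19.4, 0], [0, 0, 0], 0],
    [[8.8, -19.4, 0], [0, 0, 0], 0],
    [[8.8, -19.4, 0], [0, 0, 0], 0],
    [[8.8, -19.4, 0], [0, 0, 0], 0],
    [[8.8, -19.4, 0], [0, 0, 0], 0],
    [[8.8, -19.4, 0], [0, 0, 0], 0],
    [[8.8, -19.4, 0], [0, 0, 0], 0],
    [[8.8, -19.4, 0], [0, 0, 0], 0],
    [[4.4, -9.5, 0], [0, 0, 0], 0],
    [[0, 0, 0], [0, 0, 0], 0],
    [[0, 0, 0], [0, 0, 0], 0]
  ]
}}

```text
t: 6.2
eef_pos: [0.5113, 0.2788, 0.1923]
ee_rot: [3.141, 0.002, 0.408]
force: [0.1, 0.6, -1.7]
width: 0.053
```

Call:
{"op": "arm_command", "data": {
  "motion": [
    [[0, 0, 10], [0, 0, 0], 0],
    [[0, 0, 20], [0, 0, 0], 0],
    [[0, 0, 20], [0, 0, 0], 0],
    [[0, 0, 20], [0, 0, 0], 0],
    [[0, 0, 15], [0, 0, 0], 0],
    [[0, 0, 8], [0, 0, 0], 0],
    [[0, 0, 4], [0, 0, 0], 0],
    [[0, 0, 2], [0, 0, 0], 0],
    [[0, 0, 2], [0, 0, 0], 0],
    [[0, 0, 2], [0, 0, 0], 0],
    [[0, 0, 2], [0, 0, 0], 0],
    [[0, 0, 2], [0, 0, 0], 0],
    [[0, 0, 1], [0, 0, 0], 0],
    [[0, 0, 1], [0, 0, 0], 0],
    [[0, 0, 0], [0, 0, 0], 0],
    [[0, 0, 0], [0, 0, 0], 0]
  ]
}}

```text
t: 7.53
eef_pos: [0.512, 0.2785, 0.0846]
ee_rot: [3.142, -0.0, 0.407]
force: [-0.2, 0.1, -0.6]
width: 0.0533
```

Call:
{"op": "arm_command", "data": {
  "motion": [
    [[0, 0, 1], [0, 0, 0], 0],
    [[0, 0, 1], [0, 0, 0], 0],
    [[0, 0, 0.5], [0, 0, 0], 0],
    [[0, 0, 0], [0, 0, 0], 0],
    [[0, 0, 0], [0, 0, 0], 0],
    [[0, 0, 0], [0, 0, 0], 0]
  ]
}}

```text
t: 8.03
eef_pos: [0.512, 0.2785, 0.0821]
ee_rot: [3.142, -0.0, 0.407]
force: [0.7, 0.6, -1.6]
width: 0.0531
```

Call:
{"op": "arm_command", "data": {
  "motion": [
    [[0, 0, 0.5], [0, 0, 0], 0],
    [[0, 0, 0.5], [0, 0, 0], 0],
    [[0, 0, 0], [0, 0, 0], 0],
    [[0, 0, 0], [0, 0, 0], 0],
    [[0, 0, 0], [0, 0, 0], 0]
  ]
}}

```text
t: 8.45
eef_pos: [0.5123, 0.2786, 0.0816]
ee_rot: [-3.142, -0.001, 0.407]
force: [-0.8, -2.2, 5.0]
width: 0.0528
```

Contact made (5 N up). Release, then rise.

Call:
{"op": "arm_command", "data": {
  "motion": [
    [[0, 0, 0], [0, 0, 0], 1],
    [[0, 0, 0], [0, 0, 0], 1],
    [[0, 0, 0], [0, 0, 0], 1],
    [[0, 0, 0], [0, 0, 0], 1],
    [[0, 0, 0], [0, 0, 0], 1],
    [[0, 0, 0], [0, 0, 0], 1],
    [[0, 0, 0], [0, 0, 0], 1],
    [[0, 0, 0], [0, 0, 0], 1],
    [[0, 0, 0], [0, 0, 0], 1]
  ]
}}

```text
t: 9.2
eef_pos: [0.512, 0.2785, 0.081]
ee_rot: [-3.142, -0.0, 0.407]
force: [-0.2, -0.3, 0.1]
width: 0.0877
```

Call:
{"op": "arm_command", "data": {
  "motion": [
    [[0, 0, -10], [0, 0, 0], 1],
    [[0, 0, -20], [0, 0, 0], 1],
    [[0, 0, -30], [0, 0, 0], 1],
    [[0, 0, -30], [0, 0, 0], 1],
    [[0, 0, -30], [0, 0, 0], 1],
    [[0, 0, -30], [0, 0, 0], 1],
    [[0, 0, -20], [0, 0, 0], 1],
    [[0, 0, 0], [0, 0, 0], 1]
  ]
}}

```text
t: 9.87
eef_pos: [0.5138, 0.2797, 0.2574]
ee_rot: [-3.139, -0.009, 0.408]
force: [0.0, 1.5, 0.4]
width: 0.0877
```

Call:
{"op": "arm_command", "data": {
  "motion": [
    [[-17.3, 33.1, 0], [0, 0, 0], 1],
    [[-17.3, 33.1, 0], [0, 0, 0], 1],
    [[-17.3, 33.1, 0], [0, 0, 0], 1],
    [[-17.3, 33.1, 0], [0, 0, 0], 1],
    [[-17.3, 33.1, 0], [0, 0, 0], 1],
    [[-17.3, 33.1, 0], [0, 0, 0], 1],
    [[-17.3, 33.1, 0], [0, 0, 0], 1],
    [[-17.3, 33.1, 0], [0, 0, 0], 1],
    [[-17.3, 33.1, 0], [0, 0, 0], 1],
    [[-17.3, 33.1, 0], [0, 0, 0], 1],
    [[-17.3, 33.1, 0], [0, 0, 0], 1],
    [[-17.3, 33.1, 0], [0, 0, 0], 1],
    [[-17.3, 33.1, 0], [0, 0, 0], 1],
    [[-17.3, 33.1, 0], [0, 0, 0], 1],
    [[-17.3, 33.1, 0], [0, 0, 0], 1],
    [[-17.3, 33.1, 0], [0, 0, 0], 1]
  ]
}}

```text
t: 11.2
eef_pos: [0.4666, -0.3192, 0.2516]
ee_rot: [3.141, -0.0, 0.407]
force: [0.8, 0.2, -0.2]
width: 0.0875
```

Call:
{"op": "arm_command", "data": {
  "motion": [
    [[0, 0, 0], [0, 0, 6.96], 1],
    [[0, 0, 0], [0, 0, 6.96], 1],
    [[0, 0, 0], [0, 0, 6.96], 1],
    [[0, 0, 0], [0, 0, 6.96], 1],
    [[0, 0, 0], [0, 0, 6.96], 1],
    [[0, 0, 0], [0, 0, 6.96], 1],
    [[0, 0, 0], [0, 0, 6.96], 1],
    [[0, 0, 0], [0, 0, 6.96], 1],
    [[0, 0, 0], [0, 0, 6.96], 1],
    [[0, 0, 0], [0, 0, 6.96], 1],
    [[0, 0, 0], [0, 0, 6.96], 1],
    [[0, 0, 0], [0, 0, 6.96], 1],
    [[0, 0, 0], [0, 0, 6.96], 1],
    [[0, 0, 0], [0, 0, 6.96], 1],
    [[0, 0, 0], [0, 0, 6.96], 1],
    [[0, 0, 0], [0, 0, 6.96], 1],
    [[0, 0, 0], [0, 0, 0], 1],
    [[0, 0, 0], [0, 0, 0], 1]
  ]
}}

```text
t: 12.7
eef_pos: [0.4672, -0.3174, 0.2513]
ee_rot: [-3.141, -0.0, -1.533]
force: [0.3, 0.3, -0.6]
width: 0.0875
```

```bash
python3 - <<'E'
from h import *
import json
s=arm.get_state();print(s["t"],s["eef_pos"],np.degrees(s["ee_rot"]),s["q"],s["force"])
json.dump({k:np.array(v).tolist() for k,v in s.items()},open("w2.json","w"))
snap("wrist","w2");snap("scene","s2",1)
a=cv2.imread("pics/w2_raw.png");b=cv2.imread("pics/s2_raw.png")
# left: wrist centre x3.2; right: scene trivet x4
W=cv2.resize(a[60:247,140:390],(800,598),interpolation=cv2.INTER_CUBIC)
W[:225,:300]=cv2.resize(b[240:315,285:385],(300,225),interpolation=cv2.INTER_CUBIC)
cv2.imwrite("pics/w2c.png",W)
E
```

```text
12.7 [ 0.46716746 -0.31738282  0.25131817] [-1.79991971e+02 -1.67431555e-03 -8.78296083e+01] [-2.50265969e-01  1.76312592e-01 -2.31141109e-01 -1.28589605e-05
 -1.16319996e+00  2.88151548e-01] [ 0.32407046  0.26425481 -0.58221693]
```

View pics/w2c.png

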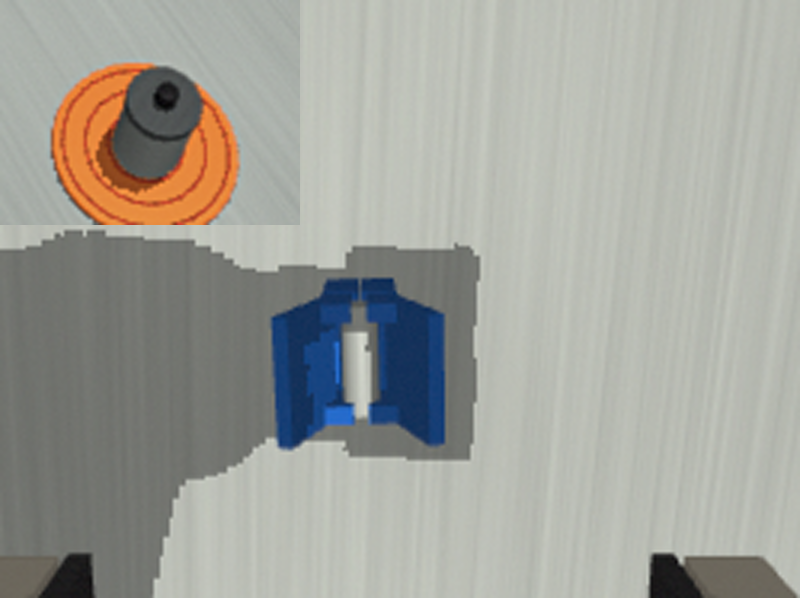

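The canister stands upright near the trivet's centre. The clip's handle top corners in the crop are left (272,318) and (280,448), right (444,314) and (444,444).

```bash
python3 - <<'E'
from h import *
import json
s=json.load(open("w2.json"))
P=[(272,318),(280,448),(444,314),(444,444)];X=[]
for p in P:
    w=wplane(s,(140+p[0]/3.2,60+p[1]/3.2),.073);X.append(w);print(np.round(w*1000,1)[:2],np.round(todelta(s,w,0),1))
m=np.mean(X,0);print(m,todelta(s,m,0))
# orientation from dark hinge/jaw too; side check
for n in("scene","side"):
  for p in P[:0]:pass
E
```

```text
[ 495.8 -333.7] [ 17.3 -27.9 178.3]
[ 492.9 -293.8] [-22.6 -26.5 178.3]
[ 445.4 -336.8] [ 18.5  22.5 178.3]
[ 443.1 -296.9] [-21.4  23.3 178.3]
[ 0.46927789 -0.31527088  0.073     ] [ -2.03571502  -2.16390731 178.31841668]
```

Call:
{"op": "arm_command", "data": {
  "motion": [
    [[-1.5, -2, 30], [0, 0, -1.4], 1],
    [[0, 0, 30], [0, 0, 0], 1],
    [[0, 0, 30], [0, 0, 0], 1],
    [[0, 0, 30], [0, 0, 0], 1],
    [[0, 0, 25], [0, 0, 0], 1],
    [[0, 0, 18], [0, 0, 0], 1],
    [[0, 0, 12], [0, 0, 0], 1],
    [[0, 0, 6], [0, 0, 0], 1],
    [[0, 0, 3], [0, 0, 0], 1],
    [[0, 0, 0], [0, 0, 0], 1],
    [[0, 0, 0], [0, 0, 0], 1],
    [[0, 0, 0], [0, 0, 0], 1]
  ]
}}

```text
t: 13.8
eef_pos: [0.4699, -0.3161, 0.0681]
ee_rot: [-3.14, -0.001, -1.512]
force: [-0.1, 0.2, -0.4]
width: 0.088
```

Call:
{"op": "arm_command", "data": {
  "motion": [
    [[0, 0, 0], [0, 0, 0], 0],
    [[0, 0, 0], [0, 0, 0], 0],
    [[0, 0, 0], [0, 0, 0], 0],
    [[0, 0, 0], [0, 0, 0], 0],
    [[0, 0, 0], [0, 0, 0], 0],
    [[0, 0, 0], [0, 0, 0], 0],
    [[0, 0, 0], [0, 0, 0], 0],
    [[0, 0, 0], [0, 0, 0], 0],
    [[0, 0, 0], [0, 0, 0], 0],
    [[0, 0, 0], [0, 0, 0], 0],
    [[0, 0, 0], [0, 0, 0], 0],
    [[0, 0, 0], [0, 0, 0], 0],
    [[0, 0, 0], [0, 0, 0], 0],
    [[0, 0, 0], [0, 0, 0], 0]
  ],
  "newtons": 25
}}

```text
t: 14.97
eef_pos: [0.4728, -0.3169, 0.0696]
ee_rot: [-3.135, -0.003, -1.511]
force: [3.5, 0.1, 11.9]
width: 0.025
```

Call:
{"op": "arm_command", "data": {
  "motion": [
    [[0, 0, -2], [0, 0, 0], 0],
    [[0, 0, -4], [0, 0, 0], 0],
    [[0, 0, -8], [0, 0, 0], 0],
    [[0, 0, -12], [0, 0, 0], 0],
    [[0, 0, -15], [0, 0, 0], 0],
    [[0, 0, -15], [0, 0, 0], 0],
    [[0, 0, -15], [0, 0, 0], 0],
    [[0, 0, -15], [0, 0, 0], 0],
    [[0, 0, -15], [0, 0, 0], 0],
    [[0, 0, -15], [0, 0, 0], 0],
    [[0, 0, -15], [0, 0, 0], 0],
    [[0, 0, -10], [0, 0, 0], 0],
    [[0, 0, -5], [0, 0, 0], 0],
    [[0, 0, 0], [0, 0, 0], 0],
    [[0, 0, 0], [0, 0, 0], 0],
    [[0, 0, 0], [0, 0, 0], 0]
  ]
}}

```text
t: 16.3
eef_pos: [0.4687, -0.3156, 0.2121]
ee_rot: [3.14, 0.001, -1.512]
force: [-0.1, -0.3, -0.9]
width: 0.0256
```

```bash
python3 - <<'E'
from h import *
s=arm.get_state();print(s["t"],s["eef_pos"],np.degrees(s["ee_rot"]),s["width"])
g=[]
for n in("scene","side"):
    snap(n,n+"3",1);u=proj(n,s["eef_pos"]-[0,0,.04]).astype(int);print(n,u)
    im=cv2.imread(f"pics/{n}3.png");u=np.clip(u,[40,45],[471,338]);print(u)
    g.append(cv2.resize(im[u[1]-45:u[1]+45,u[0]-40:u[0]+40],(400,450),interpolation=cv2.INTER_CUBIC))
cv2.imwrite("pics/g3.png",np.hstack(g))
E
```

```text
16.3 [ 0.46872487 -0.31558831  0.21206023] [ 1.79917316e+02  4.62798002e-02 -8.66580759e+01] 0.02564161420798916
scene [230  76]
[230  76]
side [300  78]
[300  78]
```

View pics/g3.png

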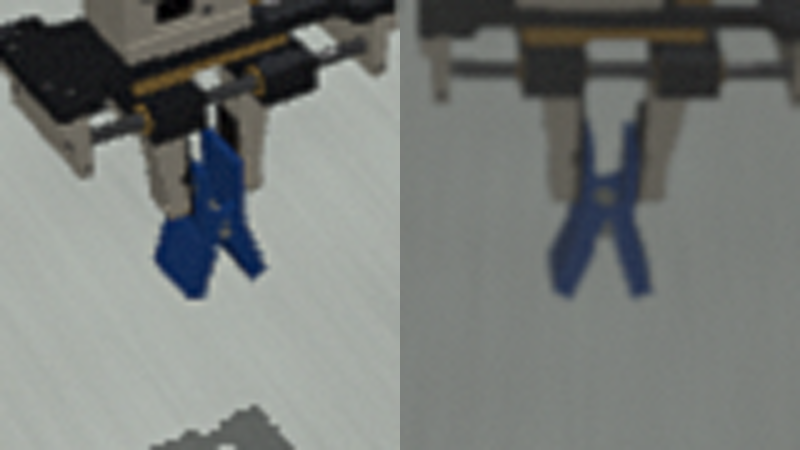

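```bash
python3 - <<'E'
from h import *
V,f,cx,cy=cam("side");R=V[:3,:3];o=-R.T@V[:3,3]
def py(p,y):
    d=R.T@np.array([(p[0]-cx)/f,(p[1]-cy)/f,1.]);return o+d*(y-o[1])/d[1]
for n,c in [("tipL in",(573,297)),("tipR in",(632,297)),("tipL out",(550,284)),("tipR out",(653,291)),("handL",(586,122)),("handR",(630,122)),("barrel",(605,196)),("fingLbot",(563,201)),("fingRbot",(652,200))]:
    p=(260+(c[0]-400)/5,33+c[1]/5);print(n,[np.round(py(p,y)*1000,1)[[0,2]].tolist() for y in(-.296,-.306)])
E
```

```text
tipL in [[482.1, 143.8], [481.7, 138.0]]
tipR in [[452.4, 145.1], [451.8, 139.3]]
tipL out [[494.1, 150.7], [493.9, 145.0]]
tipR out [[442.1, 148.9], [441.4, 143.2]]
handL [[481.5, 239.4], [481.1, 234.5]]
handR [[460.4, 240.2], [459.9, 235.3]]
barrel [[469.7, 200.7], [469.3, 195.4]]
fingLbot [[490.1, 197.1], [489.9, 191.8]]
fingRbot [[446.6, 199.4], [446.0, 194.1]]
```

Call:
{"op": "arm_command", "data": {
  "motion": [
    [[0, 0, 0], [0, 0, -5], 0],
    [[0, 0, 0], [0, 0, -5], 0],
    [[0, 0, 0], [0, 0, -5], 0],
    [[0, 0, 0], [0, 0, -4.9], 0],
    [[-11.9, -8.5, 0], [0, 0, 0], 0],
    [[-23.8, -17.1, 0], [0, 0, 0], 0],
    [[-23.8, -17.1, 0], [0, 0, 0], 0],
    [[-23.8, -17.1, 0], [0, 0, 0], 0],
    [[-23.8, -17.1, 0], [0, 0, 0], 0],
    [[-23.8, -17.1, 0], [0, 0, 0], 0],
    [[-23.8, -17.1, 0], [0, 0, 0], 0],
    [[-23.8, -17.1, 0], [0, 0, 0], 0],
    [[-23.8, -17.1, 0], [0, 0, 0], 0],
    [[-23.8, -17.1, 0], [0, 0, 0], 0],
    [[-23.8, -17.1, 0], [0, 0, 0], 0],
    [[-23.8, -17.1, 0], [0, 0, 0], 0],
    [[-23.8, -17.1, 0], [0, 0, 0], 0],
    [[-11.9, -8.5, 0], [0, 0, 0], 0],
    [[0, 0, 0], [0, 0, 0], 0],
    [[0, 0, 0], [0, 0, 0], 0]
  ]
}}

```text
t: 18.07
eef_pos: [0.551, 0.0566, 0.2123]
ee_rot: [3.14, -0.0, -1.163]
force: [-0.6, 0.2, -0.5]
width: 0.0253
```

Call:
{"op": "arm_command", "data": {
  "motion": [
    [[0, 0, 10], [0, 0, 0], 0],
    [[0, 0, 15], [0, 0, 0], 0],
    [[0, 0, 10], [0, 0, 0], 0],
    [[0, 0, 5], [0, 0, 0], 0],
    [[0, 0, 0], [0, 0, 0], 0],
    [[0, 0, 0], [0, 0, 0], 0],
    [[0, 0, 0], [0, 0, 0], 0]
  ]
}}

```text
t: 18.65
eef_pos: [0.5517, 0.0559, 0.1736]
ee_rot: [-3.141, -0.0, -1.165]
force: [0.1, -0.3, -1.3]
width: 0.0256
```

```bash
python3 - <<'E'
from h import *
s=arm.get_state();print(s["t"],s["eef_pos"],np.degrees(s["ee_rot"]),s["width"])
g=[]
for n in("scene","side"):
    snap(n,n+"4",1);u=proj(n,[.551,.056,.10]).astype(int);print(n,u)
    im=cv2.imread(f"pics/{n}4.png")
    g.append(cv2.resize(im[u[1]-37:u[1]+38,u[0]-25:u[0]+25],(400,600),interpolation=cv2.INTER_CUBIC))
cv2.imwrite("pics/g4.png",np.hstack(g))
E
```

```text
18.65 [0.551685   0.05592692 0.17358927] [-1.79955651e+02 -1.31226593e-02 -6.67643529e+01] 0.025575690895932167
scene [270 200]
side [259 197]
```

View pics/g4.png

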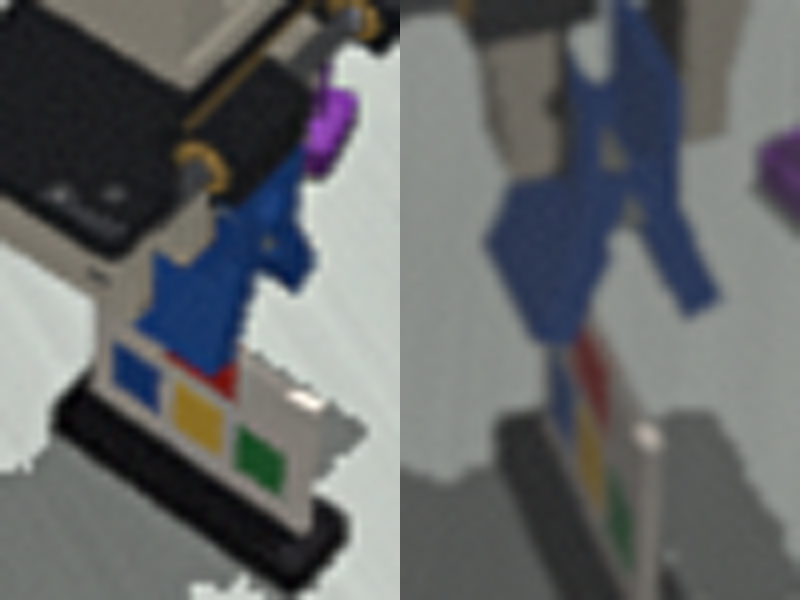

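```bash
python3 - <<'E'
from h import *
c=np.array([.5517,.0559,.1046]);a=np.radians(23.2);n=np.array([np.cos(a),np.sin(a),0]);y=np.array([-n[1],n[0],0])
for cn,o,off in(("scene",(245,163),0),("side",(234,160),400)):
  for e in(20,-20):
    for sg in(1,-1):
      for k,(d,h) in{"in":(14.5,0),"out":(25.8,4.1)}.items():
        p=(proj(cn,c+n*sg*d/1000+y*e/1000+[0,0,h/1000])-o)*8+[off,0];print(cn,"y%+d"%e,"x%+d"%sg,k,p.round())
  for e in(42,13,-13):
    for t in(2,-2):
      p=(proj(cn,np.array([.551,.0563,.085])+n*t/1000+y*e/1000)-o)*8+[off,0];print(cn,"card y",e,t,p.round())
E
```

```text
scene y+20 x+1 in [228. 359.]
scene y+20 x+1 out [205. 376.]
scene y+20 x-1 in [289. 295.]
scene y+20 x-1 out [313. 262.]
scene y-20 x+1 in [118. 288.]
scene y-20 x+1 out [ 94. 304.]
scene y-20 x-1 in [179. 225.]
scene y-20 x-1 out [203. 193.]
scene card y 42 2 [315. 409.]
scene card y 42 -2 [323. 400.]
scene card y 13 2 [235. 358.]
scene card y 13 -2 [243. 349.]
scene card y -13 2 [164. 312.]
scene card y -13 -2 [173. 304.]
side y+20 x+1 in [575. 348.]
side y+20 x+1 out [532. 346.]
side y+20 x-1 in [682. 322.]
side y+20 x-1 out [724. 300.]
side y-20 x+1 in [523. 248.]
side y-20 x+1 out [481. 246.]
side y-20 x-1 in [628. 224.]
side y-20 x-1 out [668. 203.]
side card y 42 2 [653. 451.]
side card y 42 -2 [668. 447.]
side card y 13 2 [613. 376.]
side card y 13 -2 [628. 373.]
side card y -13 2 [579. 312.]
side card y -13 -2 [594. 308.]
```

The clip hangs open over the red patch: jaw tips (575,342) and (687,317) in the side tile match the predicted (575,348) and (682,322). The card edge lies mid-gap, so I descend slowly.

Call:
{"op": "arm_command", "data": {
  "motion": [
    [[0, 0, 4], [0, 0, 0], 0],
    [[0, 0, 6], [0, 0, 0], 0],
    [[0, 0, 6], [0, 0, 0], 0],
    [[0, 0, 4], [0, 0, 0], 0],
    [[0, 0, 4], [0, 0, 0], 0],
    [[0, 0, 4], [0, 0, 0], 0],
    [[0, 0, 4], [0, 0, 0], 0],
    [[0, 0, 2], [0, 0, 0], 0],
    [[0, 0, 2], [0, 0, 0], 0],
    [[0, 0, 0], [0, 0, 0], 0],
    [[0, 0, 0], [0, 0, 0], 0],
    [[0, 0, 0], [0, 0, 0], 0],
    [[0, 0, 0], [0, 0, 0], 0]
  ]
}}

```text
t: 19.83
eef_pos: [0.5514, 0.0562, 0.1373]
ee_rot: [-3.141, -0.0, -1.165]
force: [0.1, -0.3, 0.1]
width: 0.0254
```

```bash
python3 - <<'E'
from h import *
s=arm.get_state();print(s["t"],s["eef_pos"],np.degrees(s["ee_rot"]),s["width"],s["force"],s["qd"].round(4))
g=[]
for n in("scene","side"):
    snap(n,n+"5",1);u=proj(n,[.551,.056,.085]).astype(int);print(n,u)
    im=cv2.imread(f"pics/{n}5.png")
    t=cv2.resize(im[u[1]-30:u[1]+30,u[0]-20:u[0]+20],(400,600),interpolation=cv2.INTER_CUBIC)
    g.append(cv2.convertScaleAbs(t,alpha=1.4 if n=="side" else 1))
cv2.imwrite("pics/g5.png",np.hstack(g))
E
```

```text
19.8333 [0.55142888 0.05621079 0.13730039] [-1.79972418e+02 -3.06842797e-04 -6.67465176e+01] 0.025415578443388404 [ 0.0809995  -0.34873392  0.0754001 ] [-0.0007 -0.0001 -0.0016  0.0002  0.0016 -0.0006]
scene [270 204]
side [259 202]
```

View pics/g5.png

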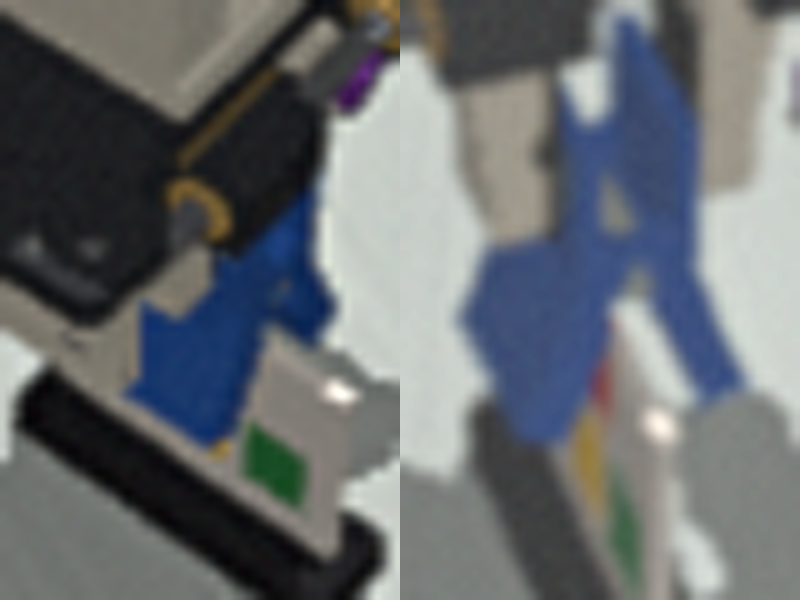

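```bash
python3 - <<'E'
from h import *
a=np.radians(23.2);n=np.array([np.cos(a),np.sin(a),0]);y=np.array([-n[1],n[0],0]);c=np.array([.551,.0563,0])
S=lambda x,v:(239+(x-400)/10,172+v/10)
Q=lambda x,v:(250+x/10,174+v/10)
for nm,cn,p,z in [("Ltip in","side",S(570,445),.0693),("Rtip in","side",S(710,405),.0693),("Rtip out","side",S(745,385),.0734),
 ("card nearend +2","side",S(640,418),.085),("card nearend -2","side",S(672,425),.085),
 ("+tip near out","scene",Q(208,460),.0734),("-tip","scene",Q(318,338),.0693),("card near -2","scene",Q(358,390),.085),("card near +2","scene",Q(342,402),.085)]:
    for dz in(0,.002):
        w=plane(cn,p,z+dz)-c;print(cn,nm,"n %.1f y %.1f"%(1000*w@n,1000*w@y),end=" | ")
    print()
E
```

```text
side Ltip in n 15.0 y 21.0 | side Ltip in n 15.7 y 22.9 | 
side Rtip in n -16.5 y 19.5 | side Rtip in n -15.7 y 21.4 | 
side Rtip out n -23.9 y 20.2 | side Rtip out n -23.1 y 22.1 | 
side card nearend +2 n 4.4 y 33.3 | side card nearend +2 n 5.2 y 35.3 | 
side card nearend -2 n -1.0 y 37.4 | side card nearend -2 n -0.2 y 39.3 | 
scene +tip near out n 28.2 y 23.1 | scene +tip near out n 29.3 y 23.8 | 
scene -tip n -18.0 y 21.1 | scene -tip n -16.9 y 21.8 | 
scene card near -2 n -2.7 y 42.7 | scene card near -2 n -1.5 y 43.4 | 
scene card near +2 n 2.3 y 41.8 | scene card near +2 n 3.5 y 42.5 |
```

```bash
python3 - <<'E'
from h import *
# card outline unobstructed (start) vs now, side cam, same region x8, plus prediction marks of gap mid-line
a=np.radians(23.2);n=np.array([np.cos(a),np.sin(a),0]);y=np.array([-n[1],n[0],0])
A=cv2.imread("pics/side0.png");B=cv2.imread("pics/side5.png")
t=[cv2.convertScaleAbs(cv2.resize(i[182:232,238:278],(400,500),interpolation=cv2.INTER_NEAREST),alpha=1.7) for i in(A,B)]
c=np.array([.551,.0563,.085])
for e in(-42,-20,20,42):
    p=(proj("side",c+y*e/1000)-[238,182]+.5)*10
    for i in t: cv2.circle(i,tuple(p.astype(int)),3,(0,255,255),-1)
cv2.imwrite("pics/g6.png",np.hstack(t))
E
```

```text
(no output)
```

View pics/g6.png

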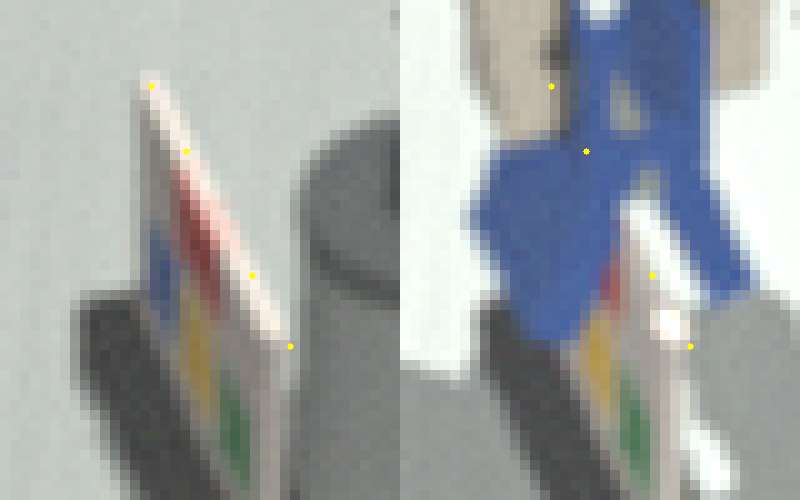

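Left and right jaws straddle the red patch, with white background visible between the card and the right jaw. The side view puts the card about 2 mm toward the far jaw, the scene view about 0.7 mm, so I nudge 1.5 mm that way.

Call:
{"op": "arm_command", "data": {
  "motion": [
    [[0, -0.8, 0], [0, 0, 0], 0],
    [[0, -0.7, 0], [0, 0, 0], 0],
    [[0, 0, 0], [0, 0, 0], 0],
    [[0, 0, 0], [0, 0, 0], 0],
    [[0, 0, 0], [0, 0, 0], 0],
    [[0, 0, 0], [0, 0, 0], 0],
    [[0, 0, 0], [0, 0, 0], 0],
    [[0, 0, 0], [0, 0, 0], 0]
  ]
}}

```text
t: 20.6
eef_pos: [0.5527, 0.0567, 0.1371]
ee_rot: [-3.142, 0.0, -1.165]
force: [-0.4, -0.0, -1.4]
width: 0.0256
```

```bash
python3 - <<'E'
from h import *
s=arm.get_state();print(s["t"],s["eef_pos"],s["width"],s["force"])
snap("side","s7",1);snap("scene","c7",1)
A=cv2.imread("pics/s7.png")[172:232,239:279];B=cv2.imread("pics/c7.png")[160:310,240:390]
cv2.imwrite("pics/g7.png",np.hstack([cv2.convertScaleAbs(cv2.resize(A,(333,500)),alpha=1.5),cv2.resize(B,(450,450))[:].copy() if 0 else cv2.resize(B,(450,500))]))
E
```

```text
20.6 [0.5526575  0.05674479 0.13708249] 0.02556959238404028 [-0.36711492 -0.02303363 -1.4361528 ]
```

View pics/g7.png

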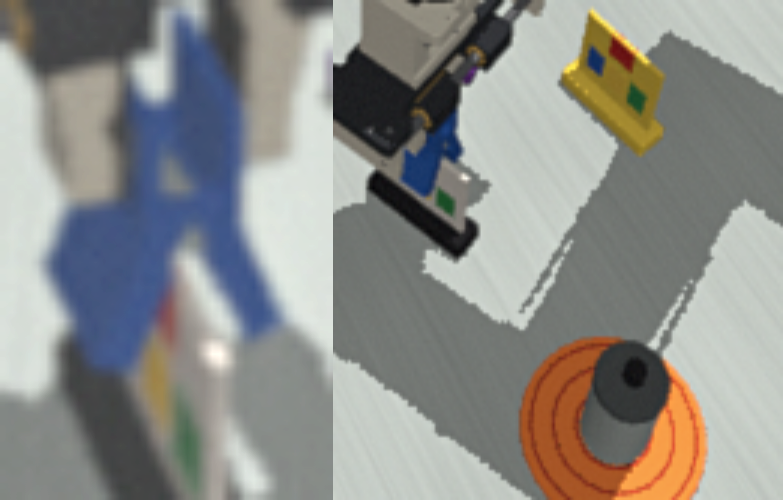

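The jaws straddle the card, centred in the gap, and the canister is upright on the trivet (tile pixel 625,400). The wrist force shows no contact, so I hand in.

```bash
python3 -c "
from station import arm
print(arm.job_done());s=arm.get_state();print(s['t'],s['eef_pos'],s['width'],s['force'])"
```

```text
the job is handed in; nothing more can be done
None
the job is handed in; nothing more can be done
```

I moved the canister onto the trivet. Then I squeezed the clip fully open and lowered it over the red middle of the card edge. I handed in at about 20.6 s of the 58 s with the clip still held there; no verdict is reported.

**Canister:** it stands upright and released, near the middle of the trivet in the last scene picture. I released it about 1 mm from the trivet centre I had measured.

**Clip:** the fingers read 25.6 mm at a 25 N grip, which matches the fully open stop of about 26 mm. The clip looks upright and square, with a jaw on each side of the card.

**Card edge:** I estimate it sits about 15–17 mm inside the jaws. The wrist force was about 1.4 N, mostly the clip's weight plus noise, so nothing suggests contact with the card.

**Disagreement:** the two fixed cameras placed the card about 0.7 mm (scene) and 2–2.7 mm (side) off mid-gap. I shifted the clip 1.5 mm toward the far jaw as a compromise. Along the edge, the side camera put the card's middle 2–6 mm off and the scene camera about 0, which I left because 16 mm is allowed.

I did not check the tape gun, clamp and glue jar at the end, but the arm was never moved near them.

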